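# Try the mended catch of a fuse-holder rail

## Robot

A 7-joint arm with a two-finger parallel gripper is mounted at the origin on the work surface. World frame = base frame: x ahead of the robot, y to its left, z up, the work surface at z = 0. Lengths are in m, angles in rad, forces in N, time in s.
With the tool pointing down it reaches from about 0.425 to 0.875 m from the base axis. Payload 8.4 kg.
Tool frame: the origin (TCP) lies midway between the tips of the shut fingers; the grasp point (between the pads) lies 19 mm behind it; x points along the fingers, z is the direction in which the jaws open and shut, and the axes are right-handed (so a half turn about x gives the same grasp; the last joint's range is limited). The gripper opens to 87 mm and grips with 3 to 60 N. Pads are 19 mm wide; open, the fingers measure 117 mm over their backs; the gripper's body (75 mm by 190 mm) begins 51 mm behind the grasp point.
Start: joints at [1.065, 0.333, 0.04, 1.465, -0.013, 1.343, -0.059], TCP at [0.257, -0.597, 0.223] pointing down, gripper open.
Joint ranges: [-2.58, 2.58], [-0.38, 2.09], [-1.3, 1.39], [0.25, 2.4], [-1.5, 4.64], [0.08, 2.09], [-2.65, 2.65]. Speed limits (rad/s): [2.22, 2.22, 2.79, 2.79, 3.14, 3.14, 3.14].

## Interface

Orientations are given as a unit quaternion [w, x, y, z].
In Python, from station import status, cams, order gives the robot as it stands.
- The arm moves only by the tool servo_tool, never from a script. Its argument "commands" is a list of rows, each an object of numbers: "dx", "dy", "dz": the shift along the tool's x, y, z in m; "yaw": the turn about the tool's x in rad; "grip": the opening, from 0 (shut) to 1 (fully open). A call has 1 to 5 rows; each row shifts and turns the commanded pose from where the row before left it, along the tool's axes as they then stand; what a row does not reach is not made up. A row lasts 1/8 s, in which the tool goes at most 62.5 mm and 10.7 degrees, less where a joint would pass 70% of its speed; a pose out of reach is approached as far as the arm can. A call is refused whole if a number of a shift passes 0.0625 or a number of a turn 0.188, either way. A call with a gripper value outside its range is refused whole. The fingers move at their own pace and stop on an object; "force" is the grip in N (left out, the last holds). Time passes only in rows, so rows that do not move let the fingers close. It gives the time, the measured TCP pose, the force and the opening at its end, in the units of the state.
- status.state(): the state, without advancing time (a new reading comes with each control period).
- cams.read_camera(name): name is "side" or "top" or "wrist"; returns the picture (384x512x3 uint8, red, green, blue); there is no depth.
- cams.calibration(name): a dict with "K" (3x3 intrinsics, pixels), "rvec" (rotation vector, rad) and "tvec" (3), from world to camera coordinates, as OpenCV has them; the wrist camera has in their place "T_tool_cam" (4x4, takes a point from camera to tool coordinates, whose origin is the TCP and whose axes are the tool frame's). Camera axes: x right, y down, z forward; pixel columns grow to the right and rows downward; lengths in m; the calibration is good to about 2 mm. A picture is of the moment at which its call begins: read the wrist's pose just before it. calibration takes no time and is no camera call.
- order.job_done(): hands the job in, once; it reports no verdict.
Trained networks look in the newest picture that a camera, given by its name, has taken for a name from the list of things; names that differ only in an ending like _2 or _b are one class to them, and where a whole thing is asked for, a point or a joint stands for the part that bears it (a point fixed in the world has none). Each returns a list of dicts, best first, with "p" (0 to 1); they miss things now and then, are a little off and sometimes report something else, mostly with a low value. They report only what shows in the picture. A call takes as long as a camera call.
- cams.look_for(name, camera): "extent" ([centre column, centre row, width, height] in pixels, round what is visible of it).
- cams.silhouettes(name, camera): "pixels" (384x512 bool, what is visible of it) and "extent" ([centre column, centre row, width, height] in pixels, round what is visible of it).
- cams.place_of(name, camera): "point" ([column, row] in pixels: a listed point, or the origin of a listed thing).
The state is a dict: "time_s": time; "q": joint angles; "qd": joint speeds; "effort": joint torques, N m; "tcp_pos": TCP position; "tcp_rot": TCP orientation; "wrist_force": force on the tool from outside, world axes, zero at the start; "torque": the same for the moment, N m; "gripper_width": opening from 0.0 (shut) to 1.0 (fully open).
Only numpy, scipy, OpenCV 4.12 (cv2) and the standard library are available. Lean on these libraries where they do the work, as an engineer would, in place of code of your own. Each camera call takes 0.05 s, during which the arm holds its last target.

## Task

The spring catch on this little rail has just been mended, so try it: slide the white ceramic fuse holder along the rail towards the black end block until the catch clicks and keeps it there with your hand off it. Then press the steel catch tab on top of the end block so that the holder springs back, draw it out of the open end of the rail and set it down upright, not dropped, on the floor of the empty side of the wooden drawer. Ceramic chips, so push, press and pull gently, feeling for the click rather than forcing it (keep well under 30 N), and leave the parts in the other side of the drawer where they lie.

Things in the scene. Friction and masses are not known exactly. Their poses are not given: they have to be found in the camera images.
- rail: fixed sheet-metal rail, plate 243 long x 64 wide x 6 thick. Origin on the work surface under its centre line; x points in the sliding-in direction, from the open end (x = -105 mm) towards the black end block; z up. The holder rides on the plate at z = 6 mm, with 1 mm side play each way, its path from x = -57 to 50 mm on the centre line
- mouth (a point): on the rail's centre line and plate top (rail x = -20, z = 6 mm), where the lipped channel begins; axes as the rail. From here 75 mm towards the end block, side walls (48 over the outside) with inward lips (tops at rail z = 16.5, gap 34) keep the holder from being lifted. Behind it are only guides 3 mm high: a holder with its origin 37 mm or more behind this point lifts straight up
- click (a point): middle of the possible click places (rail x = 37, z = 6 mm): the end block (48 wide, top at rail z = 40) is clamped up to 10 mm nearer or further each time, not reported, so the catch clicks when the holder's origin is within 10 mm of this point along x, to be felt. 1.5 mm after the click the holder meets two rubber buffers (8 N per mm), 2 mm later a hard stop
- tab (a point): mean place of the centre of the flat top of the steel catch tab (rail x = 103, z = 50 mm), 26 in x by 30 in y, 10 mm above the end block's top; the true tab is off along the rail by the same unreported 10 mm at most. While the catch keeps the holder, the tab's centre is 66 mm ahead (rail +x) of the holder's origin. It is pressed straight down
- holder: loose white ceramic fuse holder, 0.13 to 0.25 kg, 70 (x) x 40 (y) x 50 high. Origin: centre of underside; on the rail its x is the sliding-in direction. Steel foot 70 x 40, 8 high; above it two ceramic towers (x 17 to 28 mm either way, 30 wide, top z = 50), between them a waist 34 long, 24 wide (y), up to z = 44, to grip across y. Starts on the rail, front end under the lips
- catch (a joint): how far the spring catch is pressed down, m: 0 up (free, or clicked), 0.0065 fully down. The holder rides it down about 0.0035 over the last 12 mm before the click, then it springs up to 0. Pressing the tab takes 4 to 7 N; it lets the holder go at about 0.004, fully down is best
- plunger (a joint): how far the holder has pushed in the brass spring plunger of the end block, m: 0 out, about 0.018 when the catch keeps the holder, 0.0195 at the rubber buffers, 0.0215 at the hard stop. It pushes back with 1.5 to 4 N; sliding in takes 4 to 7 N from there to the click. When the catch is pressed it drives the holder 18 mm or a little more back towards the open end
- drawer: fixed shallow wooden drawer, 200 (x) x 240 (y), walls 38 high and 8 thick, floor 6 thick, brass pull on its -x side. Origin: centre of the underside, z up. A 6 mm divider (top at z = 34) along x splits it: the empty side is y from -112 to 14 mm, the side with parts y from 20 to 112 mm
- bay (a point): centre of the floor of the drawer's empty side (184 in x by 126 in y); axes as the drawer
- knob: loose black plastic channel knob, 38 across, 24 high, in the drawer; leave alone. Origin: centre of underside
- valve: loose green glass valve standing upright, 29 across, 48 high, in the drawer; leave alone. Origin: centre of underside
- clip_a: loose steel chassis clip, 28 x 14 x 14, in the drawer; leave alone. Origin: centre of underside
- clip_b: loose steel chassis clip, 28 x 14 x 14, in the drawer; leave alone. Origin: centre of underside

How it is judged:
By the outcome, as a careful person would: the job done as asked, in the order asked, and still so for the second after the job is handed in, with the robot touching nothing.
It also fails if it takes over 72 s, if anything falls off the work surface, if the arm or the gripper's body presses on something with over 40 N, if the wrist force passes 120 N, or if a joint passes its speed limit or range.

## Working session

There is one attempt and no reset: what is moved stays moved. The work goes in short steps, Python scripts to look and compute and a tool call to move; the robot and the scene stay as the last step left them, time stands still between calls to the robot, and variables do not carry over. Pictures are saved under pics/ and viewed, and the job is handed in when it is done.

Besides the shell and the picture viewer there is one more tool, called as a command line: name --argument value ..., lists and objects as JSON in quotes. servo_tool: Moves the arm, as the interface text tells. Its arguments: {"type":"object","properties":{"commands":{"type":"array"},"force":{"type":"number"}},"required":["commands"]}

```bash
ls; mkdir -p pics; cat > h.py <<'E'
import numpy as np, cv2
from station import status, cams, order
from scipy.spatial.transform import Rotation as R
def snap(n,f):
    im=cams.read_camera(n); cv2.imwrite('pics/'+f,im[:,:,::-1]); return im
def ray(n,uv,st=None):
    c=cams.calibration(n); K=np.array(c['K'])
    d=np.linalg.inv(K)@np.array([uv[0],uv[1],1.])
    if 'T_tool_cam' in c:
        q=st['tcp_rot']; T=np.array(c['T_tool_cam']); Rt=R.from_quat([q[1],q[2],q[3],q[0]]).as_matrix()
        return Rt@T[:3,3]+np.array(st['tcp_pos']), Rt@T[:3,:3]@d
    Rm=cv2.Rodrigues(np.array(c['rvec'],float))[0]; t=np.array(c['tvec'],float).ravel()
    return -Rm.T@t, Rm.T@d
def atz(n,uv,z,st=None):
    o,d=ray(n,uv,st); return o+d*(z-o[2])/d[2]
def proj(n,P,st=None):
    c=cams.calibration(n); K=np.array(c['K']);P=np.atleast_2d(np.array(P,float))
    if 'T_tool_cam' in c:
        q=st['tcp_rot']; T=np.array(c['T_tool_cam']); Rt=R.from_quat([q[1],q[2],q[3],q[0]]).as_matrix()
        p=(P-np.array(st['tcp_pos']))@Rt; p=(p-T[:3,3])@T[:3,:3]
    else:
        p=P@cv2.Rodrigues(np.array(c['rvec'],float))[0].T+np.array(c['tvec'],float).ravel()
    p=p@K.T; return p[:,:2]/p[:,2:]
def two(n1,u1,n2,u2):
    o1,d1=ray(n1,u1);o2,d2=ray(n2,u2)
    d1=d1/np.linalg.norm(d1);d2=d2/np.linalg.norm(d2)
    a=np.linalg.lstsq(np.c_[d1,-d2],o2-o1,rcond=None)[0]
    A=o1+a[0]*d1;B=o2+a[1]*d2
    return (A+B)/2,np.linalg.norm(A-B)
E
python3 - <<'E'
from h import *
for n in ['side','top','wrist']: snap(n,n+'0.png')
s=status.state(); print(s)
for n in ['top','side']:
  for t in ['rail','mouth','click','tab','holder','drawer','bay']:
    r=cams.place_of(t,n); print(n,t,[(np.round(x['point'],1),round(x['p'],2)) for x in r[:2]])
E
```

```text
pics
{'time_s': 0.15, 'q': array([ 1.06476631,  0.3337467 ,  0.03987027,  1.46607512, -0.01341522,
        1.34330137, -0.05849788]), 'qd': array([ 0.00140825, -0.00196241, -0.00023849, -0.00416668,  0.00095885,
        0.00010613, -0.00103173]), 'effort': array([ 2.38248460e-03, -6.56844378e+01,  1.33710377e+00, -4.04108155e+01,
       -5.95048070e-02,  4.18558263e-02,  3.66743018e-05]), 'tcp_pos': array([ 0.25704462, -0.59661113,  0.22186135]), 'tcp_rot': array([ 0.59031032,  0.38891325,  0.59108204, -0.38846137]), 'wrist_force': array([ 0.1670404 , -0.27161821,  0.06329562]), 'torque': array([ 0.03592463,  0.04764567, -0.0083317 ]), 'gripper_width': 0.9991400671814916}
top rail [(array([174.8, 199.1]), 0.88)]
top mouth [(array([179.3, 205.5]), 0.7)]
top click [(array([169.6, 184.4]), 0.76)]
top tab [(array([162.6, 152.4]), 0.92), (array([297.8, 205.4]), 0.15)]
top holder [(array([176.3, 208.7]), 0.75), (array([169.1, 184.1]), 0.71)]
top drawer [(array([335.3, 202.4]), 0.9)]
top bay [(array([357.5, 202.1]), 0.96)]
side rail [(array([230.8, 177.9]), 0.55)]
side mouth [(array([224.1, 179.4]), 0.66), (array([261.1, 134.9]), 0.53)]
side click [(array([244. , 167.9]), 0.98)]
side tab [(array([260.7, 134.7]), 0.85)]
side holder [(array([222.5, 177.2]), 0.69)]
side drawer [(array([339.6, 299.2]), 0.98)]
side bay []
```

View pics/top0.png

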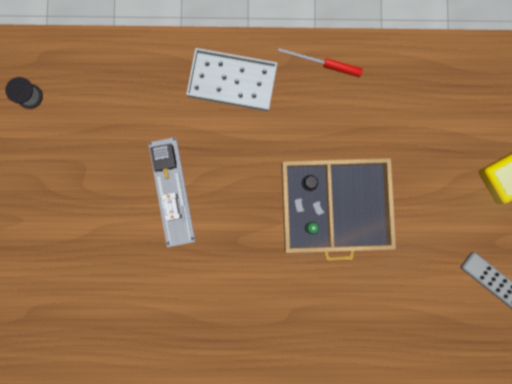

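View pics/side0.png

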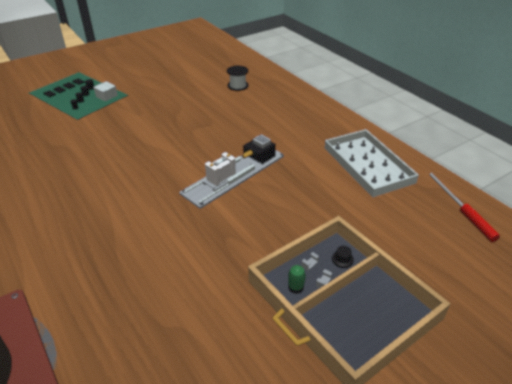

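```bash
python3 - <<'E'
from h import *
pts={'rail':(174.8,199.1,0,230.8,177.9),'mouth':(179.3,205.5,.006,224.1,179.4),'click':(169.6,184.4,.006,244,167.9),'tab':(162.6,152.4,.05,260.7,134.7),'holder':(176.3,208.7,.006,222.5,177.2),'drawer':(335.3,202.4,0,339.6,299.2)}
for k,(a,b,z,c,d) in pts.items():
  print(k,atz('top',(a,b),z).round(4),atz('side',(c,d),z).round(4),two('top',(a,b),'side',(c,d)))
print('bay',atz('top',(357.5,202.1),.006))
print('T',cams.calibration('wrist'))
print(R.from_quat(np.array(status.state()['tcp_rot'])[[1,2,3,0]]).as_matrix().round(3))
E
```

```text
rail [0.5435 0.1771 0.    ] [0.5462 0.1807 0.    ] (array([0.54341153, 0.1762961 , 0.00411789]), np.float64(0.0003630536850015456))
mouth [0.5287 0.1655 0.006 ] [0.5283 0.1777 0.006 ] (array([0.52552778, 0.16581337, 0.01500601]), np.float64(0.0066028598162318425))
click [0.5766 0.1886 0.006 ] [0.5838 0.1876 0.006 ] (array([0.57911762, 0.18628741, 0.00882095]), np.float64(0.0065672788156491595))
tab [0.6427 0.1972 0.05  ] [0.6482 0.2183 0.05  ] (array([0.63703847, 0.19575396, 0.0663435 ]), np.float64(0.007034943572663573))
holder [0.5214 0.1722 0.006 ] [0.5293 0.1859 0.006 ] (array([0.52080391, 0.16988275, 0.02020125]), np.float64(0.0003030995192965931))
drawer [ 0.5392 -0.191   0.    ] [ 0.5253 -0.1847  0.    ] (array([ 0.53347538, -0.18701273, -0.00276915]), np.float64(0.01469920536627254))
bay [ 0.54005024 -0.24045006  0.006     ]
T {'K': array([[304.80913598,   0.        , 261.13654936],
       [  0.        , 304.80913598, 194.23618292],
       [  0.        ,   0.        ,   1.        ]]), 'T_tool_cam': array([[ 1.07993032e-03, -2.61592204e-01,  9.65177887e-01,
        -1.62876492e-01],
       [ 4.24214278e-04, -9.65178243e-01, -2.61592775e-01,
         7.20245800e-02],
       [ 9.99999327e-01,  6.91944209e-04, -9.31354099e-04,
        -4.70202946e-04],
       [ 0.00000000e+00,  0.00000000e+00,  0.00000000e+00,
         1.00000000e+00]])}
[[-0.     0.918  0.396]
 [ 0.     0.396 -0.918]
 [-1.    -0.    -0.   ]]
```

The top picture shows the rail at about (172,195) with the block end up at (162,155) and the holder at (172,207). The drawer is at (338,205), and its empty side is the right one. I'll go to the rail by a route clear of the base.

servo_tool --commands '[{"dy": 0.048, "dz": -0.025}, {"dy": 0.048, "dz": -0.025}, {"dy": 0.048, "dz": -0.025}, {"dy": 0.048, "dz": -0.025}, {"dy": 0.048, "dz": -0.025}]'

```text
validation failed for argument at $.co...
```

servo_tool --commands '[{"dy": 0.048, "dz": -0.025}, {"dy": 0.042, "dz": -0.045}, {"dy": 0.024, "dz": -0.055}, {"dy": 0.024, "dz": -0.055}, {"dy": 0.024, "dz": -0.055}]'

```text
validation failed for argument at $.co...
```

```bash
python3 - <<'E'
from h import *
# rail corners from top silhouettes
cams.read_camera('top')
r=cams.silhouettes('rail','top'); m=r[0]['pixels'].astype(np.uint8)
ys,xs=np.nonzero(m); print(r[0]['p'],m.sum())
P=np.array([atz('top',(x,y),.006)[:2] for x,y in zip(xs,ys)])
print(cv2.minAreaRect((P*1000).astype(np.float32)))
r=cams.silhouettes('drawer','top'); m=r[0]['pixels'].astype(np.uint8);ys,xs=np.nonzero(m)
P=np.array([atz('top',(x,y),.038)[:2] for x,y in zip(xs,ys)])
print(cv2.minAreaRect((P*1000).astype(np.float32)))
print(status.state()['tcp_pos'])
E
```

```text
0.65 2457
((560.0745849609375, 184.92881774902344), (242.6747589111328, 65.01692199707031), 11.660221099853516)Traceback (most recent call last):
  File "<stdin>", line 9, in <module>
  File "h.py", line 15, in atz
    o,d=ray(n,uv,st); return o+d*(z-o[2])/d[2]
        ~~~^^^^^^^^^
  File "h.py", line 7, in ray
    c=cams.calibration(n); K=np.array(c['K'])
ValueError: time passes only in moves, steps and waits
```

servo_tool --commands '[{"dx": 0, "dy": 0.048, "dz": -0.025, "yaw": 0, "grip": 1}, {"dx": 0, "dy": 0.048, "dz": -0.025, "yaw": 0, "grip": 1}, {"dx": 0, "dy": 0.048, "dz": -0.025, "yaw": 0, "grip": 1}, {"dx": 0, "dy": 0.048, "dz": -0.025, "yaw": 0, "grip": 1}, {"dx": 0, "dy": 0.048, "dz": -0.025, "yaw": 0, "grip": 1}]'

```text
time_s: 1.62
tcp_pos: [0.4291, -0.3857, 0.2228]
tcp_rot: [0.591, 0.389, 0.591, -0.389]
wrist_force: [0.7, -0.5, 0.2]
gripper_width: 0.998
```

```bash
python3 - <<'E'
s=open('h.py').read()
s=s.replace("cams.calibration(n)","cal(n)").replace("def snap","_c={}\ndef cal(n):\n    if n not in _c: _c[n]=cams.calibration(n)\n    return _c[n]\ndef snap",1)
s=s.replace("_c[n]=cal(n)","_c[n]=cams.calibration(n)")
open('h.py','w').write(s)
E
python3 - <<'E'
from h import *
print(status.state()['tcp_pos'],status.state()['time_s'])
E
```

```text
[ 0.4290748  -0.38573417  0.22279653] 1.625
```

servo_tool --commands '[{"dx": 0, "dy": 0.03, "dz": -0.054, "yaw": 0, "grip": 1}, {"dx": 0, "dy": 0.03, "dz": -0.054, "yaw": 0, "grip": 1}, {"dx": 0, "dy": 0.03, "dz": -0.054, "yaw": 0, "grip": 1}, {"dx": 0, "dy": 0.03, "dz": -0.054, "yaw": 0, "grip": 1}, {"dx": 0, "dy": 0.03, "dz": -0.054, "yaw": 0, "grip": 1}]'

```text
time_s: 2.25
tcp_pos: [0.459, -0.0779, 0.223]
tcp_rot: [0.591, 0.389, 0.59, -0.389]
wrist_force: [1.2, 0.2, 0.4]
gripper_width: 1.002
```

servo_tool --commands '[{"dx": 0, "dy": 0.03, "dz": -0.054, "yaw": 0, "grip": 1}, {"dx": 0, "dy": 0.03, "dz": -0.054, "yaw": 0, "grip": 1}, {"dx": 0, "dy": 0.03, "dz": -0.054, "yaw": 0, "grip": 1}, {"dx": 0.02, "dy": 0.03, "dz": -0.034, "yaw": 0.1, "grip": 1}, {"dx": 0, "dy": 0, "dz": 0, "yaw": 0.103, "grip": 1}]'

```text
time_s: 2.88
tcp_pos: [0.4909, 0.1515, 0.2014]
tcp_rot: [0.548, 0.446, 0.55, -0.446]
wrist_force: [-0.5, -1.7, 1.2]
gripper_width: 1.002
```

```bash
python3 - <<'E'
from h import *
s=status.state(); print(s['tcp_pos'],s['qd'].round(3))
snap('wrist','w1.png')
for t in ['holder','tab','mouth','click','rail']:
    r=cams.place_of(t,'wrist'); print(t,[(np.round(x['point'],1),round(x['p'],2)) for x in r[:2]])
    z={'holder':.006,'tab':.05,'mouth':.006,'click':.006,'rail':0}[t]
    for x in r[:2]: print(atz('wrist',x['point'],z,s).round(4))
print(R.from_quat(np.array(s['tcp_rot'])[[1,2,3,0]]).as_matrix().round(3))
E
```

```text
[0.49089942 0.1514979  0.20135878] [-0.014 -0.039  0.108  0.008 -0.011  0.025 -0.769]
holder [(array([246. , 142.5]), 0.71)]
[0.5231 0.1776 0.006 ]
tab []
mouth []
click [(array([242.9,  87.6]), 0.91), (array([477.7, 186.2]), 0.18)]
[0.5817 0.1926 0.006 ]
[ 0.5292 -0.1061  0.006 ]
rail [(array([245.6, 121.8]), 0.6)]
[0.5457 0.1828 0.    ]
[[-0.002  0.979  0.205]
 [ 0.002  0.205 -0.979]
 [-1.    -0.002 -0.002]]
```

View pics/w1.png

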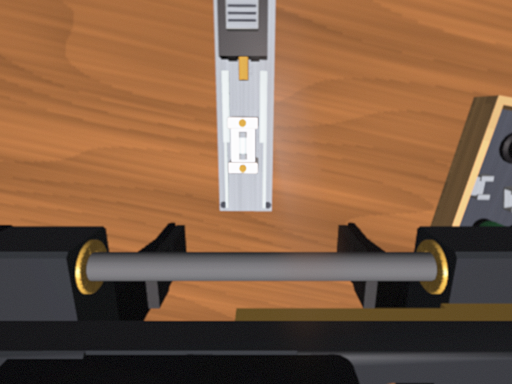

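The wrist picture shows the rail upright in view, with the end block and tab at (242,15), the plunger at (243,68) and the holder at (243,145). The arm was still turning, so I'll let it settle and measure again.

servo_tool --commands '[{"dx": 0, "dy": 0.035, "dz": -0.015, "yaw": 0, "grip": 1}, {"dx": 0, "dy": 0, "dz": 0, "yaw": 0, "grip": 1}, {"dx": 0, "dy": 0, "dz": 0, "yaw": 0, "grip": 1}]'

```text
time_s: 3.55
tcp_pos: [0.5227, 0.1688, 0.2026]
tcp_rot: [0.548, 0.446, 0.548, -0.447]
wrist_force: [-0.5, -0.9, 0.1]
gripper_width: 1.002
```

```bash
python3 - <<'E'
from h import *
s=status.state(); print(s['tcp_pos'],s['tcp_rot'],s['qd'].round(3),s['wrist_force'])
im=snap('wrist','w2.png')
cv2.imwrite('pics/w2c.png',cv2.resize(im[0:256,160:330,::-1],None,fx=3,fy=2.3) if 0 else cv2.resize(im[0:250,150:350,::-1],None,fx=2.4,fy=2.4,interpolation=cv2.INTER_CUBIC))
for t in ['holder','tab','mouth','click','rail']:
    r=cams.place_of(t,'wrist'); print(t,[(np.round(x['point'],1),round(x['p'],2)) for x in r[:2]])
    z={'holder':.006,'tab':.05,'mouth':.006,'click':.006,'rail':0}[t]
    for x in r[:1]: print(atz('wrist',x['point'],z,s).round(4))
r=cams.silhouettes('holder','wrist')
print(r[0]['p'],r[0]['extent']); np.save('hm.npy',r[0]['pixels'])
print(R.from_quat(np.array(s['tcp_rot'])[[1,2,3,0]]).as_matrix().round(4))
E
```

```text
[0.52272637 0.16882484 0.20255017] [ 0.54824116  0.44636166  0.54837566 -0.44662852] [ 0.001 -0.012  0.002  0.009 -0.     0.001 -0.006] [-0.48641757 -0.91596403  0.06063042]
holder [(array([254.6, 170.9]), 0.58)]
[0.5242 0.178  0.006 ]
tab [(array([252.7,  49.2]), 0.61)]
[0.6472 0.2037 0.05  ]
mouth []
click [(array([252.3, 119.7]), 0.57)]
[0.582  0.1924 0.006 ]
rail [(array([254.3, 153.4]), 0.96)]
[0.5438 0.1825 0.    ]
0.76 [254.5, 172.8, 37.0, 66.7]
[[-4.000e-04  9.793e-01  2.026e-01]
 [-2.000e-04  2.026e-01 -9.793e-01]
 [-1.000e+00 -4.000e-04  1.000e-04]]
```

View pics/w2c.png

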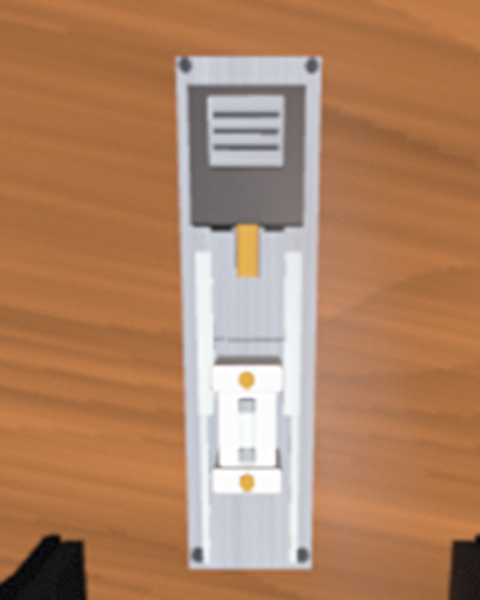

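The crop shows the plate corners at (176,57), (322,57), (188,569) and (312,569). The tower screws are at (246,380) and (247,483), and the tab spans (207–284, 96–166).

```bash
python3 - <<'E'
from h import *
s=status.state()
f=lambda u,v,z: atz('wrist',(150+(u+.5)/2.4-.5,(v+.5)/2.4-.5),z,s)*1000
C=[f(176,57,.006),f(322,57,.006),f(188,569,.006),f(312,569,.006)]
far=(C[0]+C[1])/2; near=(C[2]+C[3])/2
print([c.round(1) for c in C]); ax=(far-near)[:2]; L=np.linalg.norm(ax); ax/=L
print('len',L,'ang',np.degrees(np.arctan2(ax[1],ax[0])),'widths',np.linalg.norm(C[0]-C[1]),np.linalg.norm(C[2]-C[3]))
O=(far+near)[:2]/2-16.5*ax; print('rail O',O)
n=np.array([-ax[1],ax[0]])
def rl(p): d=p[:2]-O; return (d@ax).round(1),(d@n).round(1)
a,b=f(246,380,.056),f(247,483,.056)
print('screws',a,b,np.linalg.norm(a-b),'holder',(a+b)/2,rl((a+b)/2))
t=f(245.5,131,.050); print('tab',t,rl(t), [rl(f(207,v,.05)) for v in (96,166)])
print('block face',rl(f(247,226,.04)),'plunger tip',rl(f(247,276,.02)), 'lip start',rl(f(205,415,.0165)),'lip end',rl(f(204,252,.0165)))
print('tcp',rl(np.array(s['tcp_pos'])*1000), 'tooly ang',np.degrees(np.arctan2(.2026,.9793)))
E
```

```text
[array([673.3, 242.4,   6. ]), array([686.4, 179.2,   6. ]), array([434.2, 194.6,   6. ]), array([447.5, 130.3,   6. ])]
len 243.81887269065777 ang 11.433555954697608 widths 64.56840063656536 65.64791631050714
rail O [544.2010376  183.35516652]
screws [546.48957059 184.13906573  56.        ] [501.83875258 174.80947564  56.        ] 45.61509399065648 holder [524.16416158 179.47427069  56.        ] (np.float64(-20.4), np.float64(0.2))
tab [643.01572216 203.71553527  50.        ] (np.float64(100.9), np.float64(0.4)) [(np.float64(113.5), np.float64(15.5)), (np.float64(87.9), np.float64(15.9))]
block face (np.float64(65.5), np.float64(0.2)) plunger tip (np.float64(44.8), np.float64(0.8)) lip start (np.float64(-20.6), np.float64(21.4)) lip end (np.float64(55.3), np.float64(20.5))
tcp (np.float64(-23.8), np.float64(-9.7)) tooly ang 11.688595308154248
```

servo_tool --commands '[{"dx": 0.05, "dy": 0.0035, "dz": -0.01, "yaw": 0, "grip": 1}, {"dx": 0.055, "dy": 0, "dz": 0, "yaw": 0, "grip": 0.8}, {"dx": 0.045, "dy": 0, "dz": 0, "yaw": 0, "grip": 0.65}, {"dx": 0, "dy": 0, "dz": 0, "yaw": 0, "grip": 0.65}]' --force 12

```text
time_s: 4.4
tcp_pos: [0.5219, 0.1789, 0.0498]
tcp_rot: [0.547, 0.445, 0.55, -0.448]
wrist_force: [-1.1, 0.2, 0.8]
gripper_width: 0.745
```

```bash
python3 - <<'E'
from h import *
s=status.state(); print(s['tcp_pos'])
im=snap('wrist','w3.png'); snap('side','s3.png')
E
```

```text
[0.52187474 0.17889296 0.04981674]
```

View pics/w3.png

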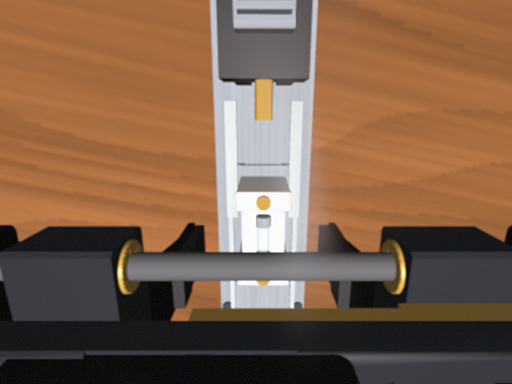

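The holder's waist sits centred between the fingers, at about column 263. I'll go down and grip lightly.

servo_tool --commands '[{"dx": 0.028, "dy": 0.002, "dz": 0, "yaw": 0, "grip": 0.6}, {"dx": 0, "dy": 0, "dz": 0, "yaw": 0, "grip": 0.5}, {"dx": 0, "dy": 0, "dz": 0, "yaw": 0, "grip": 0.2}, {"dx": 0, "dy": 0, "dz": 0, "yaw": 0, "grip": 0.1}, {"dx": 0, "dy": 0, "dz": 0, "yaw": 0, "grip": 0.1}]' --force 12

```text
time_s: 5.12
tcp_pos: [0.5271, 0.18, 0.0256]
tcp_rot: [0.549, 0.447, 0.548, -0.446]
wrist_force: [-0.3, -0.6, 4.3]
gripper_width: 0.275
```

servo_tool --commands '[{"dx": 0, "dy": 0, "dz": 0, "yaw": 0, "grip": 0.1}, {"dx": 0, "dy": 0, "dz": 0, "yaw": 0, "grip": 0.1}]'

```text
time_s: 5.38
tcp_pos: [0.5271, 0.18, 0.0255]
tcp_rot: [0.549, 0.447, 0.548, -0.446]
wrist_force: [-1.4, -2.8, 7.4]
gripper_width: 0.275
```

Width 0.275 means 24 mm, so it is on the waist. An upward force of 7 N shows I'm pressing down slightly, so I'll relieve that.

servo_tool --commands '[{"dx": -0.003, "dy": 0, "dz": 0, "yaw": 0, "grip": 0.1}, {"dx": 0, "dy": 0, "dz": 0, "yaw": 0, "grip": 0.1}]'

```text
time_s: 5.62
tcp_pos: [0.526, 0.1798, 0.0273]
tcp_rot: [0.548, 0.446, 0.548, -0.447]
wrist_force: [0.2, -2.5, -2.1]
gripper_width: 0.274
```

servo_tool --commands '[{"dx": 0, "dy": 0.008, "dz": 0, "yaw": 0, "grip": 0.1}, {"dx": 0, "dy": 0.01, "dz": 0, "yaw": 0, "grip": 0.1}, {"dx": 0, "dy": 0.008, "dz": 0, "yaw": 0, "grip": 0.1}, {"dx": 0, "dy": 0.004, "dz": 0, "yaw": 0, "grip": 0.1}, {"dx": 0, "dy": 0, "dz": 0, "yaw": 0, "grip": 0.1}]'

```text
time_s: 6.25
tcp_pos: [0.5563, 0.186, 0.0274]
tcp_rot: [0.548, 0.447, 0.548, -0.447]
wrist_force: [2.3, -4.5, -5.3]
gripper_width: 0.275
```

```bash
cat >> h.py <<'E'
O=np.array([.5442,.18336]);A=np.radians(11.5);ax=np.array([np.cos(A),np.sin(A)]);nn=np.array([-ax[1],ax[0]])
def rep():
    s=status.state();d=s['tcp_pos'][:2]-O;f=s['wrist_force']
    print('t',s['time_s'],'rail xy mm',(1000*np.array([d@ax,d@nn])).round(1),'z',s['tcp_pos'][2].round(4),'F along/lat/z',(f[:2]@ax).round(1),(f[:2]@nn).round(1),f[2].round(1),'w',s['gripper_width'])
    return s
E
python3 - <<'E'
from h import *
s=rep(); snap('wrist','w4.png')
E
```

```text
t 6.25 rail xy mm [12.4  0.2] z 0.0274 F along/lat/z 1.3 -4.9 -5.3 w 0.274577853540267
```

View pics/w4.png

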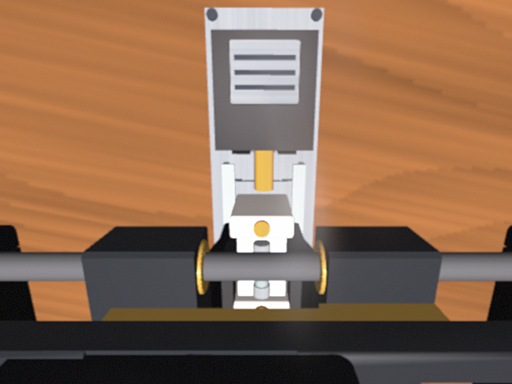

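The holder is still in the grip and close to the plunger at (264,170). I'll relax the side and vertical forces and go on in small steps.

servo_tool --commands '[{"dx": 0.0015, "dy": 0.002, "dz": 0.001, "yaw": 0, "grip": 0.1}, {"dx": 0, "dy": 0.002, "dz": 0, "yaw": 0, "grip": 0.1}, {"dx": 0, "dy": 0.002, "dz": 0, "yaw": 0, "grip": 0.1}]'

```text
time_s: 6.68
tcp_pos: [0.5619, 0.1871, 0.0264]
tcp_rot: [0.548, 0.447, 0.548, -0.446]
wrist_force: [0.7, -1.3, -1.7]
gripper_width: 0.271
```

servo_tool --commands '[{"dx": 0, "dy": 0.002, "dz": 0, "yaw": 0, "grip": 0.1}, {"dx": 0, "dy": 0.002, "dz": 0, "yaw": 0, "grip": 0.1}]'

```text
time_s: 6.92
tcp_pos: [0.5654, 0.1878, 0.026]
tcp_rot: [0.548, 0.446, 0.549, -0.447]
wrist_force: [-2.3, -1.4, -1.3]
gripper_width: 0.273
```

servo_tool --commands '[{"dx": 0, "dy": 0.002, "dz": 0, "yaw": 0, "grip": 0.1}, {"dx": 0, "dy": 0.001, "dz": 0, "yaw": 0, "grip": 0.1}]'

```text
time_s: 7.18
tcp_pos: [0.5684, 0.1883, 0.026]
tcp_rot: [0.548, 0.446, 0.549, -0.447]
wrist_force: [-3.6, -1.1, -0.2]
gripper_width: 0.275
```

servo_tool --commands '[{"dx": 0, "dy": 0.0015, "dz": 0, "yaw": 0, "grip": 0.1}, {"dx": 0, "dy": 0.0015, "dz": 0, "yaw": 0, "grip": 0.1}]'

```text
time_s: 7.42
tcp_pos: [0.5714, 0.189, 0.026]
tcp_rot: [0.548, 0.446, 0.549, -0.446]
wrist_force: [-4.6, 0.2, 0.7]
gripper_width: 0.267
```

servo_tool --commands '[{"dx": 0, "dy": 0.0015, "dz": 0, "yaw": 0, "grip": 0.1}, {"dx": 0, "dy": 0.0015, "dz": 0, "yaw": 0, "grip": 0.1}]'

```text
time_s: 7.68
tcp_pos: [0.5747, 0.1894, 0.0261]
tcp_rot: [0.548, 0.447, 0.548, -0.446]
wrist_force: [-3.9, 0.6, -0.1]
gripper_width: 0.273
```

servo_tool --commands '[{"dx": 0, "dy": 0.001, "dz": 0, "yaw": 0, "grip": 0.1}, {"dx": 0, "dy": 0.001, "dz": 0, "yaw": 0, "grip": 0.1}]'

```text
time_s: 7.92
tcp_pos: [0.5766, 0.1897, 0.0261]
tcp_rot: [0.548, 0.447, 0.548, -0.446]
wrist_force: [-4.1, 1.3, 0.7]
gripper_width: 0.273
```

servo_tool --commands '[{"dx": 0, "dy": 0.001, "dz": 0, "yaw": 0, "grip": 0.1}, {"dx": 0, "dy": 0.001, "dz": 0, "yaw": 0, "grip": 0.1}]'

```text
time_s: 8.18
tcp_pos: [0.5785, 0.1901, 0.0261]
tcp_rot: [0.548, 0.447, 0.548, -0.447]
wrist_force: [-4.6, 0.7, 1.2]
gripper_width: 0.274
```

```bash
python3 - <<'E'
from h import *
s=rep(); snap('wrist','w5.png')
E
```

```text
t 8.175 rail xy mm [34.9 -0.2] z 0.0261 F along/lat/z -4.3 1.6 1.2 w 0.2737199105795206
```

View pics/w5.png

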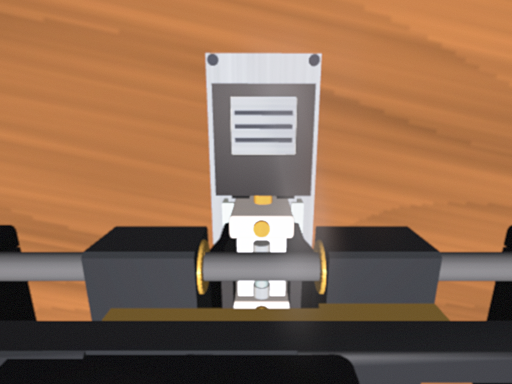

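```bash
python3 - <<'E'
from h import *
s=rep()
t=atz('wrist',(264,125.5),.05,s)[:2];c=atz('wrist',(262,228.5),.056,s)[:2]
print((t-O)@ax,(c-O)@ax,'sep tab-origin',(t-c)@ax+.0225)
E
```

```text
t 8.225 rail xy mm [35.1 -0.2] z 0.0261 F along/lat/z -3.9 1.1 0.6 w 0.27473976230105535
0.1009993103460934 0.05434889993052114 sep tab-origin 0.06915041041557227
```

servo_tool --commands '[{"dx": 0, "dy": 0.001, "dz": 0, "yaw": 0, "grip": 0.1}, {"dx": 0, "dy": 0.0005, "dz": 0, "yaw": 0, "grip": 0.1}]'

```text
time_s: 8.48
tcp_pos: [0.5799, 0.1904, 0.0261]
tcp_rot: [0.548, 0.447, 0.548, -0.447]
wrist_force: [-4.4, 0.7, 1.9]
gripper_width: 0.271
```

servo_tool --commands '[{"dx": 0, "dy": 0.0005, "dz": 0, "yaw": 0, "grip": 0.1}, {"dx": 0, "dy": 0.0005, "dz": 0, "yaw": 0, "grip": 0.1}]'

```text
time_s: 8.72
tcp_pos: [0.5808, 0.1904, 0.026]
tcp_rot: [0.548, 0.447, 0.548, -0.447]
wrist_force: [-3.8, 0.0, 1.3]
gripper_width: 0.28
```

Still 1–2 mm short of the click, going by the 66 mm separation. I'll continue with half-millimetre steps.

servo_tool --commands '[{"dx": 0, "dy": 0.0005, "dz": 0, "yaw": 0, "grip": 0.1}]'

```text
time_s: 8.85
tcp_pos: [0.5813, 0.1905, 0.026]
tcp_rot: [0.548, 0.446, 0.548, -0.447]
wrist_force: [-3.6, -0.6, 0.2]
gripper_width: 0.271
```

servo_tool --commands '[{"dx": 0, "dy": 0.0005, "dz": 0, "yaw": 0, "grip": 0.1}]'

```text
time_s: 8.98
tcp_pos: [0.5818, 0.1906, 0.026]
tcp_rot: [0.548, 0.446, 0.548, -0.447]
wrist_force: [-4.2, -0.0, -0.0]
gripper_width: 0.275
```

servo_tool --commands '[{"dx": 0, "dy": 0.0005, "dz": 0, "yaw": 0, "grip": 0.1}]'

```text
time_s: 9.1
tcp_pos: [0.5822, 0.1907, 0.026]
tcp_rot: [0.548, 0.446, 0.548, -0.447]
wrist_force: [-5.3, -0.5, 1.3]
gripper_width: 0.275
```

servo_tool --commands '[{"dx": 0, "dy": 0.0005, "dz": 0, "yaw": 0, "grip": 0.1}]'

```text
time_s: 9.22
tcp_pos: [0.5823, 0.1908, 0.0259]
tcp_rot: [0.548, 0.446, 0.548, -0.447]
wrist_force: [-6.4, -1.8, 2.6]
gripper_width: 0.277
```

```bash
python3 - <<'E'
from h import *
s=rep(); snap('wrist','w6.png')
E
```

```text
t 9.225 rail xy mm [38.8 -0.3] z 0.0259 F along/lat/z -6.6 -0.4 2.6 w 0.27741762223053523
```

View pics/w6.png

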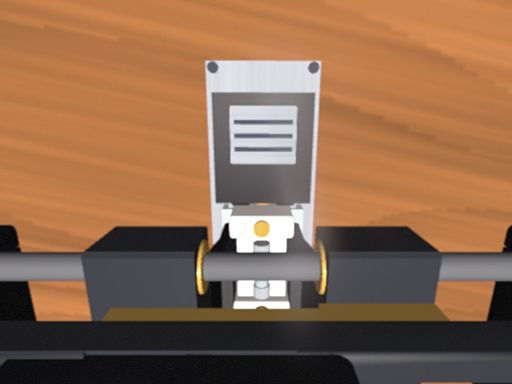

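Force climbs while the advance stalls, so it has probably clicked and is on the buffers. I'll add a touch more, then ease back to see whether the catch keeps it.

servo_tool --commands '[{"dx": 0, "dy": 0.0005, "dz": 0, "yaw": 0, "grip": 0.1}]'

```text
time_s: 9.4
tcp_pos: [0.5825, 0.1908, 0.026]
tcp_rot: [0.548, 0.446, 0.549, -0.447]
wrist_force: [-8.1, -0.9, 4.4]
gripper_width: 0.277
```

servo_tool --commands '[{"dx": 0, "dy": 0.0005, "dz": 0, "yaw": 0, "grip": 0.1}]'

```text
time_s: 9.52
tcp_pos: [0.5827, 0.1908, 0.0259]
tcp_rot: [0.548, 0.446, 0.549, -0.447]
wrist_force: [-9.6, -2.1, 5.2]
gripper_width: 0.277
```

servo_tool --commands '[{"dx": 0, "dy": -0.001, "dz": 0, "yaw": 0, "grip": 0.1}, {"dx": 0, "dy": -0.001, "dz": 0, "yaw": 0, "grip": 0.1}]'

```text
time_s: 9.78
tcp_pos: [0.5817, 0.1906, 0.0259]
tcp_rot: [0.548, 0.446, 0.548, -0.447]
wrist_force: [-4.2, -0.0, -0.7]
gripper_width: 0.273
```

servo_tool --commands '[{"dx": 0, "dy": -0.001, "dz": 0, "yaw": 0, "grip": 0.1}, {"dx": 0, "dy": -0.001, "dz": 0, "yaw": 0, "grip": 0.1}]'

```text
time_s: 10.02
tcp_pos: [0.5804, 0.1903, 0.0261]
tcp_rot: [0.548, 0.447, 0.548, -0.446]
wrist_force: [0.4, -0.4, -3.4]
gripper_width: 0.268
```

servo_tool --commands '[{"dx": 0, "dy": -0.001, "dz": 0, "yaw": 0, "grip": 0.1}, {"dx": 0, "dy": 0, "dz": 0, "yaw": 0, "grip": 0.1}]'

```text
time_s: 10.28
tcp_pos: [0.5802, 0.1903, 0.0266]
tcp_rot: [0.549, 0.447, 0.548, -0.446]
wrist_force: [3.6, -0.7, -4.2]
gripper_width: 0.277
```

servo_tool --commands '[{"dx": 0, "dy": -0.001, "dz": 0, "yaw": 0, "grip": 0.1}, {"dx": 0, "dy": 0, "dz": 0, "yaw": 0, "grip": 0.1}]'

```text
time_s: 10.52
tcp_pos: [0.5793, 0.1901, 0.0268]
tcp_rot: [0.549, 0.447, 0.548, -0.446]
wrist_force: [4.7, 1.5, -1.0]
gripper_width: 0.274
```

The pull is now resisted at +4.7 N, where a free holder would be pushed along by the plunger. So the catch keeps it. I'll centre the load, open and look with the hand off.

servo_tool --commands '[{"dx": 0, "dy": 0.001, "dz": 0, "yaw": 0, "grip": 0.1}, {"dx": 0, "dy": 0.0005, "dz": 0, "yaw": 0, "grip": 0.35}, {"dx": 0, "dy": 0, "dz": 0, "yaw": 0, "grip": 0.6}, {"dx": 0, "dy": 0, "dz": 0, "yaw": 0, "grip": 0.65}]'

```text
time_s: 11.02
tcp_pos: [0.579, 0.1903, 0.0259]
tcp_rot: [0.548, 0.446, 0.548, -0.447]
wrist_force: [-0.3, -0.6, 0.9]
gripper_width: 0.486
```

```bash
python3 - <<'E'
from h import *
s=rep(); snap('wrist','w7.png')
E
```

```text
t 11.025 rail xy mm [35.5 -0.2] z 0.0259 F along/lat/z -0.4 -0.6 0.9 w 0.4856049962054466
```

View pics/w7.png

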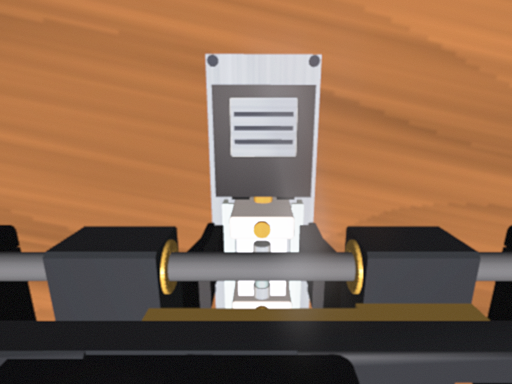

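servo_tool --commands '[{"dx": -0.03, "dy": 0, "dz": 0, "yaw": 0, "grip": 0.8}, {"dx": -0.05, "dy": 0, "dz": 0, "yaw": 0, "grip": 1}, {"dx": -0.04, "dy": -0.02, "dz": 0, "yaw": 0, "grip": 1}, {"dx": 0, "dy": 0, "dz": 0, "yaw": 0, "grip": 1}, {"dx": 0, "dy": 0, "dz": 0, "yaw": 0, "grip": 1}]'

```text
time_s: 11.7
tcp_pos: [0.5597, 0.1858, 0.1456]
tcp_rot: [0.548, 0.446, 0.548, -0.447]
wrist_force: [-0.3, 0.0, -1.2]
gripper_width: 0.987
```

```bash
python3 - <<'E'
from h import *
s=rep(); im=snap('wrist','w8.png')
cv2.imwrite('pics/w8c.png',cv2.resize(im[0:200,180:340,::-1],None,fx=3,fy=3,interpolation=cv2.INTER_CUBIC))
print(s['qd'].round(3))
E
```

```text
t 11.7 rail xy mm [15.7 -0.7] z 0.1456 F along/lat/z -0.2 0.1 -1.2 w 0.9867119282749899
[-0.002  0.023  0.007  0.009 -0.001 -0.001 -0.   ]
```

View pics/w8c.png

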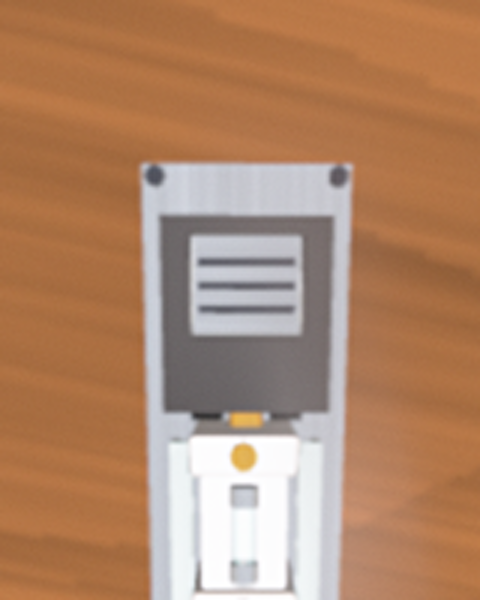

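```bash
python3 - <<'E'
from h import *
s=rep()
f=lambda u,v,z: ((atz('wrist',(180+(u+.5)/3-.5,(v+.5)/3-.5),z,s)[:2]-O)@ax*1000).round(1)
t=(f(246,235,.05)+f(246,335,.05))/2
print('tab',f(246,235,.05),f(246,335,.05),t,'screw',f(243,457,.056),'sep',t-f(243,457,.056)+22.5,'block face',f(246,412,.04),'tower front edge top',f(243,437,.056),'plate end',f(246,164,.006))
im=cams.read_camera('wrist'); r=cams.place_of('holder','wrist'); print(r[:1])
E
```

```text
t 11.75 rail xy mm [15.4 -0.7] z 0.1449 F along/lat/z 0.1 -0.4 0.4 w 0.9961812689246371
tab 112.9 87.4 100.15 screw 55.0 sep 67.65 block face 65.9 tower front edge top 60.5 plate end 137.5
[{'point': [261.3, 164.1], 'p': 0.94}]
```

View pics/w8.png

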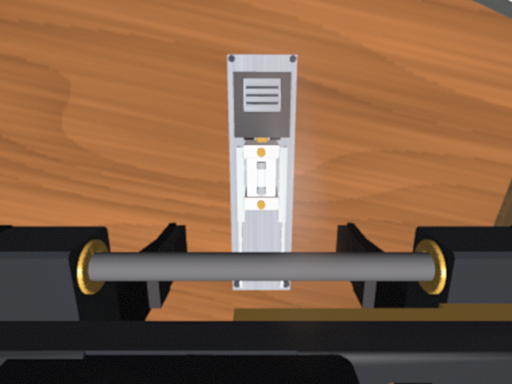

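With the hand off, the holder stays at rail x of about 33, up against the end block. The tab reads 66–67.6 mm ahead of it, so it is clicked and kept. Now I'll shut the fingers and go over the tab.

servo_tool --commands '[{"dx": 0, "dy": 0.03, "dz": -0.001, "yaw": 0, "grip": 0.3}, {"dx": 0, "dy": 0.035, "dz": 0, "yaw": 0, "grip": 0}, {"dx": 0.02, "dy": 0.02, "dz": 0, "yaw": 0, "grip": 0}, {"dx": 0.04, "dy": 0, "dz": 0, "yaw": 0, "grip": 0}, {"dx": 0.01, "dy": 0, "dz": 0, "yaw": 0, "grip": 0}]'

```text
time_s: 12.48
tcp_pos: [0.6409, 0.2036, 0.072]
tcp_rot: [0.547, 0.445, 0.55, -0.448]
wrist_force: [-1.1, -0.0, -0.1]
gripper_width: 0.521
```

servo_tool --commands '[{"dx": 0, "dy": 0, "dz": 0, "yaw": 0, "grip": 0}, {"dx": 0, "dy": 0, "dz": 0, "yaw": 0, "grip": 0}, {"dx": 0, "dy": 0, "dz": 0, "yaw": 0, "grip": 0}]'

```text
time_s: 12.85
tcp_pos: [0.6436, 0.2046, 0.0776]
tcp_rot: [0.549, 0.447, 0.548, -0.446]
wrist_force: [-0.4, 0.2, -0.4]
gripper_width: 0.173
```

```bash
python3 - <<'E'
from h import *
s=rep(); im=snap('wrist','w9.png')
im=snap('side','s9.png'); cv2.imwrite('pics/s9c.png',cv2.resize(im[100:220,160:320,::-1],None,fx=4,fy=4,interpolation=cv2.INTER_CUBIC))
E
```

```text
t 12.85 rail xy mm [101.6   1.1] z 0.0776 F along/lat/z -0.3 0.2 -0.4 w 0.17327587426586313
```

View pics/w9.png

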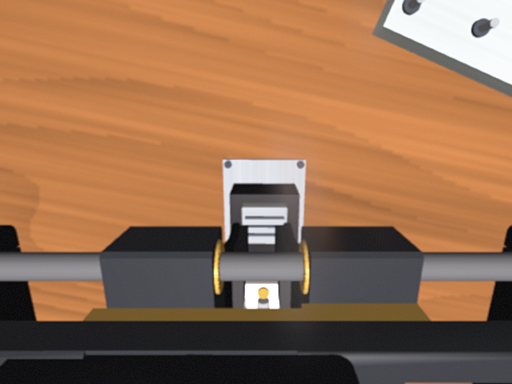

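View pics/s9c.png

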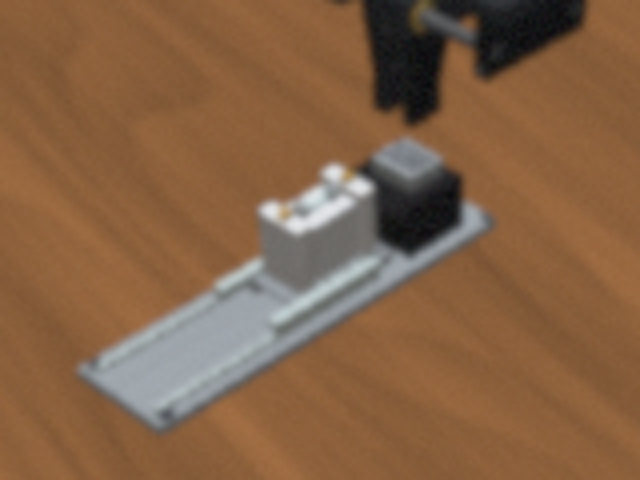

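The side view shows the fingers right above the tab, with the holder held against the block. I'll go down with the fingers shut.

servo_tool --commands '[{"dx": 0, "dy": -0.001, "dz": 0.001, "yaw": 0, "grip": 0}, {"dx": 0.01, "dy": 0, "dz": 0, "yaw": 0, "grip": 0}, {"dx": 0.008, "dy": 0, "dz": 0, "yaw": 0, "grip": 0}, {"dx": 0.002, "dy": 0, "dz": 0, "yaw": 0, "grip": 0}, {"dx": 0, "dy": 0, "dz": 0, "yaw": 0, "grip": 0}]'

```text
time_s: 13.58
tcp_pos: [0.6419, 0.2032, 0.0557]
tcp_rot: [0.548, 0.446, 0.548, -0.447]
wrist_force: [0.6, -1.1, 0.3]
gripper_width: 0.013
```

servo_tool --commands '[{"dx": 0.003, "dy": 0, "dz": 0, "yaw": 0, "grip": 0}, {"dx": 0.002, "dy": 0, "dz": 0, "yaw": 0, "grip": 0}]'

```text
time_s: 13.82
tcp_pos: [0.6422, 0.2032, 0.051]
tcp_rot: [0.548, 0.447, 0.548, -0.446]
wrist_force: [-0.6, 0.4, 0.3]
gripper_width: 0.006
```

servo_tool --commands '[{"dx": 0.002, "dy": 0, "dz": 0, "yaw": 0, "grip": 0}, {"dx": 0.001, "dy": 0, "dz": 0, "yaw": 0, "grip": 0}]'

```text
time_s: 14.08
tcp_pos: [0.6422, 0.2032, 0.0482]
tcp_rot: [0.548, 0.447, 0.548, -0.446]
wrist_force: [-0.2, -0.3, 2.8]
gripper_width: 0.009
```

servo_tool --commands '[{"dx": 0.001, "dy": 0, "dz": 0, "yaw": 0, "grip": 0}, {"dx": 0.001, "dy": 0, "dz": 0, "yaw": 0, "grip": 0}]'

```text
time_s: 14.32
tcp_pos: [0.6422, 0.2033, 0.0463]
tcp_rot: [0.548, 0.447, 0.548, -0.446]
wrist_force: [-1.2, -0.2, 3.8]
gripper_width: 0.007
```

servo_tool --commands '[{"dx": 0.001, "dy": 0, "dz": 0, "yaw": 0, "grip": 0}, {"dx": 0.001, "dy": 0, "dz": 0, "yaw": 0, "grip": 0}]'

```text
time_s: 14.58
tcp_pos: [0.6422, 0.2033, 0.0442]
tcp_rot: [0.548, 0.447, 0.548, -0.446]
wrist_force: [-1.0, 0.1, 3.2]
gripper_width: 0.009
```

servo_tool --commands '[{"dx": 0.001, "dy": 0, "dz": 0, "yaw": 0, "grip": 0}, {"dx": 0.001, "dy": 0, "dz": 0, "yaw": 0, "grip": 0}]'

```text
time_s: 14.82
tcp_pos: [0.6424, 0.2033, 0.0434]
tcp_rot: [0.548, 0.447, 0.548, -0.446]
wrist_force: [-5.1, -2.8, 17.0]
gripper_width: 0.003
```

servo_tool --commands '[{"dx": 0, "dy": 0, "dz": 0, "yaw": 0, "grip": 0}, {"dx": 0, "dy": 0, "dz": 0, "yaw": 0, "grip": 0}]'

```text
time_s: 15.08
tcp_pos: [0.6424, 0.2033, 0.0435]
tcp_rot: [0.549, 0.447, 0.548, -0.446]
wrist_force: [-3.9, -2.1, 13.7]
gripper_width: 0.005
```

```bash
python3 - <<'E'
from h import *
s=rep()
im=snap('side','s10.png'); cv2.imwrite('pics/s10c.png',cv2.resize(im[100:220,160:320,::-1],None,fx=4,fy=4,interpolation=cv2.INTER_CUBIC))
E
```

```text
t 15.075 rail xy mm [100.2  -0. ] z 0.0435 F along/lat/z -4.2 -1.3 13.7 w 0.004879247532588068
```

View pics/s10c.png

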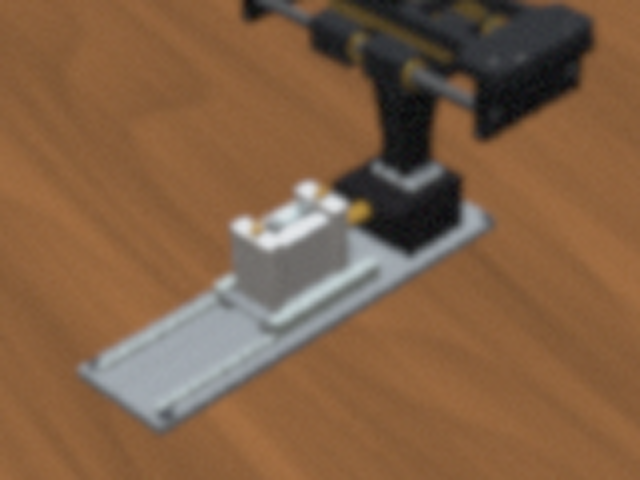

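The tab is fully down and the holder has sprung back, with the plunger showing at (358,210). I'll lift off and go back over the holder.

servo_tool --commands '[{"dx": -0.03, "dy": 0, "dz": 0, "yaw": 0, "grip": 0}, {"dx": -0.05, "dy": -0.02, "dz": 0, "yaw": 0, "grip": 0.3}, {"dx": 0, "dy": -0.05, "dz": 0, "yaw": 0, "grip": 0.65}, {"dx": 0, "dy": -0.035, "dz": 0, "yaw": 0, "grip": 0.65}, {"dx": 0, "dy": 0, "dz": 0, "yaw": 0, "grip": 0.65}]'

```text
time_s: 15.75
tcp_pos: [0.5372, 0.1814, 0.122]
tcp_rot: [0.549, 0.446, 0.548, -0.447]
wrist_force: [1.0, -0.6, 0.6]
gripper_width: 0.367
```

servo_tool --commands '[{"dx": 0, "dy": 0, "dz": 0, "yaw": 0, "grip": 0.65}, {"dx": 0, "dy": 0, "dz": 0, "yaw": 0, "grip": 0.65}]'

```text
time_s: 16.0
tcp_pos: [0.54, 0.1821, 0.1219]
tcp_rot: [0.548, 0.447, 0.548, -0.447]
wrist_force: [-0.7, 0.4, 1.1]
gripper_width: 0.592
```

```bash
python3 - <<'E'
from h import *
s=rep(); im=snap('wrist','w11.png')
cv2.imwrite('pics/w11c.png',cv2.resize(im[50:250,180:340,::-1],None,fx=3,fy=3,interpolation=cv2.INTER_CUBIC))
E
```

```text
t 16.0 rail xy mm [-4.4 -0.4] z 0.1219 F along/lat/z -0.6 0.5 1.1 w 0.591798404216294
```

View pics/w11c.png

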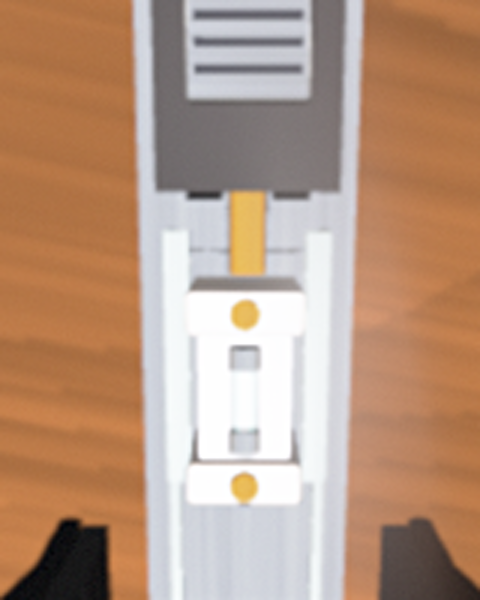

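```bash
python3 - <<'E'
from h import *
s=rep()
g=lambda u,v,z: atz('wrist',(180+(u+.5)/3-.5,50+(v+.5)/3-.5),z,s)[:2]-O
for uv in [(245,315),(244,487)]:
  p=g(*uv,.056); print((p@ax*1000).round(1),(p@nn*1000).round(1))
E
```

```text
t 16.05 rail xy mm [-4.5 -0.3] z 0.1218 F along/lat/z -0.3 1.2 -0.1 w 0.6135911010905858
36.1 0.5
-9.2 0.6
```

The screws put the holder at rail x = 13.4, y = 0.5, so it went back about 19 mm. Now I'll grip it again.

servo_tool --commands '[{"dx": 0.03, "dy": 0.018, "dz": -0.0005, "yaw": 0, "grip": 0.65}, {"dx": 0.045, "dy": 0, "dz": 0, "yaw": 0, "grip": 0.65}, {"dx": 0.02, "dy": 0, "dz": 0, "yaw": 0, "grip": 0.65}, {"dx": 0, "dy": 0, "dz": 0, "yaw": 0, "grip": 0.6}, {"dx": 0, "dy": 0, "dz": 0, "yaw": 0, "grip": 0.5}]' --force 15

```text
time_s: 16.68
tcp_pos: [0.5577, 0.1867, 0.0285]
tcp_rot: [0.549, 0.447, 0.548, -0.446]
wrist_force: [-0.2, 0.6, 0.3]
gripper_width: 0.554
```

servo_tool --commands '[{"dx": 0, "dy": 0, "dz": 0, "yaw": 0, "grip": 0.4}, {"dx": 0, "dy": 0, "dz": 0, "yaw": 0, "grip": 0.2}, {"dx": 0, "dy": 0, "dz": 0, "yaw": 0, "grip": 0.1}, {"dx": 0, "dy": 0, "dz": 0, "yaw": 0, "grip": 0.1}, {"dx": 0, "dy": 0, "dz": 0, "yaw": 0, "grip": 0.1}]'

```text
time_s: 17.3
tcp_pos: [0.5571, 0.1861, 0.0276]
tcp_rot: [0.548, 0.447, 0.548, -0.446]
wrist_force: [-1.1, -1.4, 6.6]
gripper_width: 0.273
```

```bash
python3 - <<'E'
from h import *
s=rep()
E
```

```text
t 17.3 rail xy mm [13.2  0.1] z 0.0276 F along/lat/z -1.4 -1.2 6.6 w 0.2730000656266752
```

servo_tool --commands '[{"dx": -0.002, "dy": 0, "dz": 0, "yaw": 0, "grip": 0.1}, {"dx": 0, "dy": -0.005, "dz": 0, "yaw": 0, "grip": 0.1}, {"dx": 0, "dy": -0.009, "dz": 0, "yaw": 0, "grip": 0.1}, {"dx": 0, "dy": -0.009, "dz": 0, "yaw": 0, "grip": 0.1}]'

```text
time_s: 17.8
tcp_pos: [0.5333, 0.1813, 0.0288]
tcp_rot: [0.548, 0.446, 0.548, -0.447]
wrist_force: [-1.1, -0.7, -1.7]
gripper_width: 0.276
```

```bash
python3 - <<'E'
from h import *
s=rep()
E
```

```text
t 17.8 rail xy mm [-11.1   0.1] z 0.0288 F along/lat/z -1.3 -0.4 -1.7 w 0.2759980141188861
```

Sliding freely. I'll draw it the rest of the way to about x = -63.

servo_tool --commands '[{"dx": 0, "dy": -0.01, "dz": 0, "yaw": 0, "grip": 0.1}, {"dx": 0, "dy": -0.01, "dz": 0, "yaw": 0, "grip": 0.1}, {"dx": 0, "dy": -0.01, "dz": 0, "yaw": 0, "grip": 0.1}, {"dx": 0, "dy": -0.01, "dz": 0, "yaw": 0, "grip": 0.1}]'

```text
time_s: 18.3
tcp_pos: [0.4944, 0.1732, 0.0291]
tcp_rot: [0.548, 0.447, 0.548, -0.446]
wrist_force: [1.0, 0.2, -0.8]
gripper_width: 0.276
```

servo_tool --commands '[{"dx": 0, "dy": -0.008, "dz": 0, "yaw": 0, "grip": 0.1}, {"dx": 0, "dy": -0.004, "dz": 0, "yaw": 0, "grip": 0.1}, {"dx": 0, "dy": 0, "dz": 0, "yaw": 0, "grip": 0.1}]'

```text
time_s: 18.68
tcp_pos: [0.4833, 0.1708, 0.0291]
tcp_rot: [0.548, 0.447, 0.548, -0.447]
wrist_force: [0.1, -0.2, -1.1]
gripper_width: 0.277
```

```bash
python3 - <<'E'
from h import *
s=rep()
im=snap('side','s12.png'); cv2.imwrite('pics/s12c.png',cv2.resize(im[100:220,160:320,::-1],None,fx=4,fy=4,interpolation=cv2.INTER_CUBIC))
E
```

```text
t 18.675 rail xy mm [-62.2  -0.1] z 0.0291 F along/lat/z 0.0 -0.2 -1.1 w 0.27691293217134927
```

View pics/s12c.png

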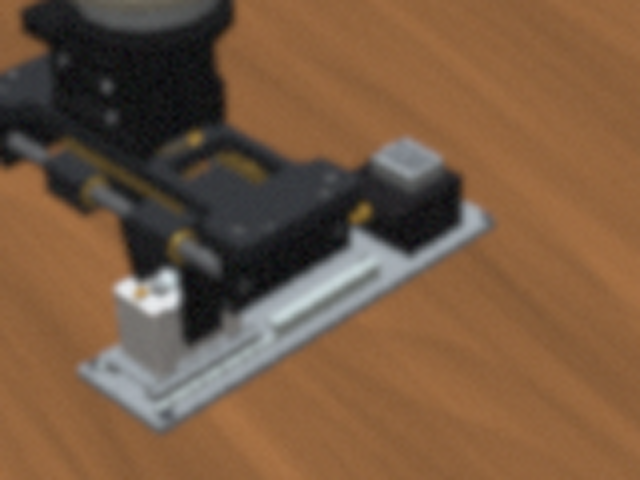

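The holder is clear of the lips at the open end, with its tower at (148,300). I'll go a little further back, then lift gently.

servo_tool --commands '[{"dx": 0, "dy": -0.005, "dz": 0, "yaw": 0, "grip": 0.1}, {"dx": -0.005, "dy": 0, "dz": 0, "yaw": 0, "grip": 0.1}, {"dx": -0.015, "dy": 0, "dz": 0, "yaw": 0, "grip": 0.1}, {"dx": -0.04, "dy": 0, "dz": 0, "yaw": 0, "grip": 0.1}, {"dx": -0.04, "dy": 0, "dz": 0, "yaw": 0, "grip": 0.1}]'

```text
time_s: 19.35
tcp_pos: [0.4784, 0.1702, 0.1312]
tcp_rot: [0.548, 0.447, 0.548, -0.446]
wrist_force: [0.9, 0.6, -2.1]
gripper_width: 0.278
```

```bash
python3 - <<'E'
from h import *
s=rep(); snap('wrist','w13.png')
cams.read_camera('top')
r=cams.silhouettes('drawer','top'); m=r[0]['pixels'].astype(np.uint8);ys,xs=np.nonzero(m)
P=np.array([atz('top',(x,y),.038)[:2] for x,y in zip(xs,ys)]); print(r[0]['p'],cv2.minAreaRect((P*1000).astype(np.float32)))
f=lambda u,v,z=.038:(atz('top',(u,v),z)*1000).round(1)[:2]
print('corners',f(283,161),f(390,158),f(396,249),f(286,252)); print('divider',f(331,164,.034),f(332,247,.034))
cams.read_camera('side'); r=cams.place_of('bay','side'); print(r[:1])
E
```

```text
t 19.35 rail xy mm [-67.1   0.2] z 0.1312 F along/lat/z 1.0 0.4 -2.1 w 0.2776407041319975
0.79 ((523.3995361328125, -187.9641571044922), (218.72671508789062, 243.1965789794922), 2.261521577835083)
corners [628.2 -67.1] [ 637.2 -305. ] [ 436.5 -315.1] [428.1 -74.2]
divider [ 623.1 -174.5] [ 439.5 -175.7]
[{'point': [361.5, 319.6], 'p': 0.7}]
```

View pics/w13.png

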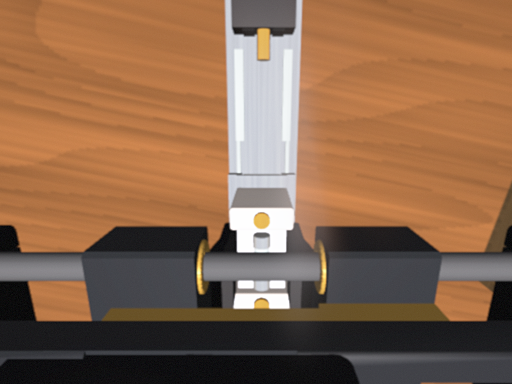

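Holder hangs level in the grip. I'll carry it over to the empty side.

servo_tool --commands '[{"dx": 0, "dy": -0.003, "dz": 0.02, "yaw": 0, "grip": 0.1}, {"dx": 0, "dy": -0.003, "dz": 0.04, "yaw": 0, "grip": 0.1}, {"dx": 0, "dy": -0.003, "dz": 0.045, "yaw": 0, "grip": 0.1}, {"dx": 0, "dy": -0.003, "dz": 0.045, "yaw": 0, "grip": 0.1}, {"dx": 0, "dy": -0.003, "dz": 0.045, "yaw": 0, "grip": 0.1}]'

```text
time_s: 20.23
tcp_pos: [0.5024, -0.0255, 0.1278]
tcp_rot: [0.548, 0.446, 0.549, -0.447]
wrist_force: [0.6, -0.2, -1.7]
gripper_width: 0.272
```

servo_tool --commands '[{"dx": 0, "dy": -0.003, "dz": 0.045, "yaw": 0, "grip": 0.1}, {"dx": 0, "dy": -0.003, "dz": 0.045, "yaw": 0, "grip": 0.1}, {"dx": 0, "dy": -0.003, "dz": 0.045, "yaw": 0, "grip": 0.1}, {"dx": 0, "dy": -0.003, "dz": 0.045, "yaw": 0, "grip": 0.1}, {"dx": 0, "dy": 0, "dz": 0.038, "yaw": 0, "grip": 0.1}]'

```text
time_s: 20.85
tcp_pos: [0.5346, -0.2418, 0.1275]
tcp_rot: [0.547, 0.446, 0.549, -0.447]
wrist_force: [1.0, 0.7, -1.2]
gripper_width: 0.278
```

servo_tool --commands '[{"dx": 0, "dy": 0, "dz": 0, "yaw": 0.08, "grip": 0.1}, {"dx": 0, "dy": 0, "dz": 0, "yaw": 0.086, "grip": 0.1}, {"dx": 0, "dy": 0, "dz": 0, "yaw": 0, "grip": 0.1}, {"dx": 0, "dy": 0, "dz": 0, "yaw": 0, "grip": 0.1}]'

```text
time_s: 21.35
tcp_pos: [0.5352, -0.2397, 0.1283]
tcp_rot: [0.509, 0.49, 0.51, -0.49]
wrist_force: [0.7, -0.0, -1.1]
gripper_width: 0.276
```

```bash
python3 - <<'E'
from h import *
s=rep(); snap('wrist','w14.png'); print(s['tcp_pos'],s['tcp_rot'])
snap('side','s14.png'); print(atz('side',(361.5,319.6),.006))
r=cams.place_of('bay','wrist'); print(r[:1], [atz('wrist',x['point'],.006,s) for x in r[:1]])
E
```

```text
t 21.35 rail xy mm [ -93.2 -412.8] z 0.1283 F along/lat/z 0.7 -0.2 -1.1 w 0.2757945450119385
[ 0.53521213 -0.23971089  0.12830643] [ 0.50946592  0.48975084  0.51033873 -0.49004385]
[ 0.52368625 -0.23540824  0.006     ]
[] []
```

View pics/w14.png

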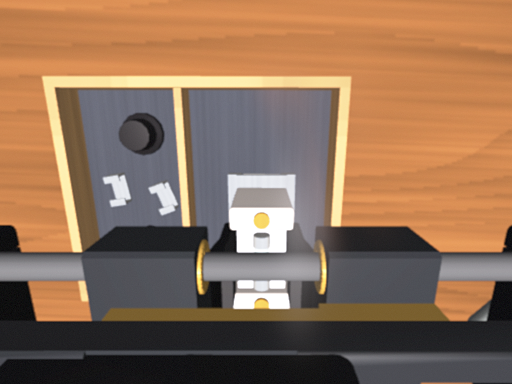

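View pics/s14.png

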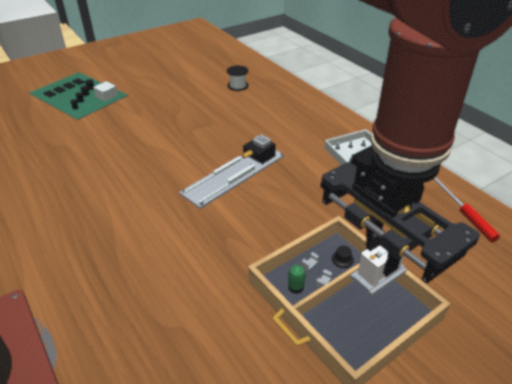

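The holder is centred over the empty side, between the divider at column 185 and the wall at column 340, and square to it. I'll lower it.

servo_tool --commands '[{"dx": 0.025, "dy": 0, "dz": 0, "yaw": 0, "grip": 0.1}, {"dx": 0.035, "dy": 0, "dz": 0, "yaw": 0, "grip": 0.1}, {"dx": 0.02, "dy": 0, "dz": 0, "yaw": 0, "grip": 0.1}, {"dx": 0.008, "dy": 0, "dz": 0, "yaw": 0, "grip": 0.1}, {"dx": 0, "dy": 0, "dz": 0, "yaw": 0, "grip": 0.1}]'

```text
time_s: 22.12
tcp_pos: [0.5358, -0.24, 0.0412]
tcp_rot: [0.509, 0.49, 0.509, -0.49]
wrist_force: [-0.5, -0.4, -2.2]
gripper_width: 0.273
```

servo_tool --commands '[{"dx": 0.003, "dy": 0, "dz": 0, "yaw": 0, "grip": 0.1}, {"dx": 0.003, "dy": 0, "dz": 0, "yaw": 0, "grip": 0.1}]'

```text
time_s: 22.38
tcp_pos: [0.5361, -0.2403, 0.0357]
tcp_rot: [0.51, 0.491, 0.509, -0.49]
wrist_force: [-0.4, 0.3, -1.5]
gripper_width: 0.274
```

servo_tool --commands '[{"dx": 0.002, "dy": 0, "dz": 0, "yaw": 0, "grip": 0.1}, {"dx": 0, "dy": 0, "dz": 0, "yaw": 0, "grip": 0.1}]'

```text
time_s: 22.62
tcp_pos: [0.5355, -0.24, 0.033]
tcp_rot: [0.509, 0.49, 0.509, -0.49]
wrist_force: [-1.4, 1.0, -1.2]
gripper_width: 0.275
```

servo_tool --commands '[{"dx": 0.002, "dy": 0, "dz": 0, "yaw": 0, "grip": 0.1}, {"dx": 0, "dy": 0, "dz": 0, "yaw": 0, "grip": 0.1}]'

```text
time_s: 22.88
tcp_pos: [0.5355, -0.24, 0.0309]
tcp_rot: [0.509, 0.49, 0.509, -0.49]
wrist_force: [-0.4, 0.3, -0.8]
gripper_width: 0.271
```

servo_tool --commands '[{"dx": 0.001, "dy": 0, "dz": 0, "yaw": 0, "grip": 0.1}, {"dx": 0, "dy": 0, "dz": 0, "yaw": 0, "grip": 0.1}]'

```text
time_s: 23.12
tcp_pos: [0.5355, -0.24, 0.03]
tcp_rot: [0.509, 0.49, 0.509, -0.49]
wrist_force: [0.2, -0.1, -1.7]
gripper_width: 0.274
```

servo_tool --commands '[{"dx": 0.001, "dy": 0, "dz": 0, "yaw": 0, "grip": 0.1}, {"dx": 0, "dy": 0, "dz": 0, "yaw": 0, "grip": 0.1}]'

```text
time_s: 23.38
tcp_pos: [0.5355, -0.24, 0.0289]
tcp_rot: [0.509, 0.49, 0.509, -0.49]
wrist_force: [-0.6, -0.1, -0.8]
gripper_width: 0.275
```

servo_tool --commands '[{"dx": 0.001, "dy": 0, "dz": 0, "yaw": 0, "grip": 0.1}, {"dx": 0, "dy": 0, "dz": 0, "yaw": 0, "grip": 0.1}]'

```text
time_s: 23.62
tcp_pos: [0.5355, -0.24, 0.028]
tcp_rot: [0.509, 0.49, 0.509, -0.49]
wrist_force: [-0.3, 0.6, -1.0]
gripper_width: 0.279
```

servo_tool --commands '[{"dx": 0.001, "dy": 0, "dz": 0, "yaw": 0, "grip": 0.1}, {"dx": 0, "dy": 0, "dz": 0, "yaw": 0, "grip": 0.1}]'

```text
time_s: 23.88
tcp_pos: [0.5359, -0.2402, 0.0276]
tcp_rot: [0.51, 0.491, 0.509, -0.49]
wrist_force: [-0.7, -0.0, 4.7]
gripper_width: 0.276
```

I felt contact at z = 0.0277. I'll ease off slightly and open.

servo_tool --commands '[{"dx": -0.0005, "dy": 0, "dz": 0, "yaw": 0, "grip": 0.1}, {"dx": 0, "dy": 0, "dz": 0, "yaw": 0, "grip": 0.3}, {"dx": 0, "dy": 0, "dz": 0, "yaw": 0, "grip": 0.45}, {"dx": 0, "dy": 0, "dz": 0, "yaw": 0, "grip": 0.5}, {"dx": 0, "dy": 0, "dz": 0, "yaw": 0, "grip": 0.5}]'

```text
time_s: 24.5
tcp_pos: [0.5356, -0.24, 0.0275]
tcp_rot: [0.509, 0.49, 0.509, -0.49]
wrist_force: [-0.4, -0.6, 0.2]
gripper_width: 0.485
```

servo_tool --commands '[{"dx": -0.02, "dy": 0, "dz": 0, "yaw": 0, "grip": 0.5}, {"dx": -0.04, "dy": 0, "dz": 0, "yaw": 0, "grip": 0.5}, {"dx": -0.06, "dy": 0, "dz": 0, "yaw": 0, "grip": 0.5}, {"dx": -0.05, "dy": -0.03, "dz": 0, "yaw": 0, "grip": 0.5}, {"dx": 0, "dy": -0.03, "dz": 0, "yaw": 0, "grip": 0.5}]'

```text
time_s: 25.12
tcp_pos: [0.4775, -0.2429, 0.2036]
tcp_rot: [0.513, 0.491, 0.507, -0.489]
wrist_force: [0.9, 0.9, -0.3]
gripper_width: 0.499
```

```bash
python3 - <<'E'
from h import *
s=rep(); snap('wrist','w15.png'); im=snap('side','s15.png')
cv2.imwrite('pics/s15c.png',cv2.resize(im[120:384,170:470,::-1],None,fx=2.2,fy=2.2,interpolation=cv2.INTER_CUBIC))
E
```

```text
t 25.125 rail xy mm [-150.4 -404.4] z 0.2036 F along/lat/z 1.1 0.7 -0.3 w 0.4986567187833598
```

View pics/w15.png

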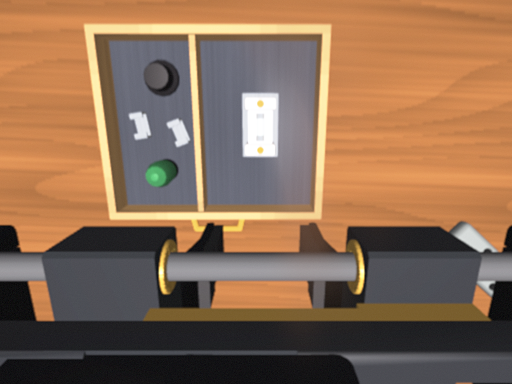

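View pics/s15c.png

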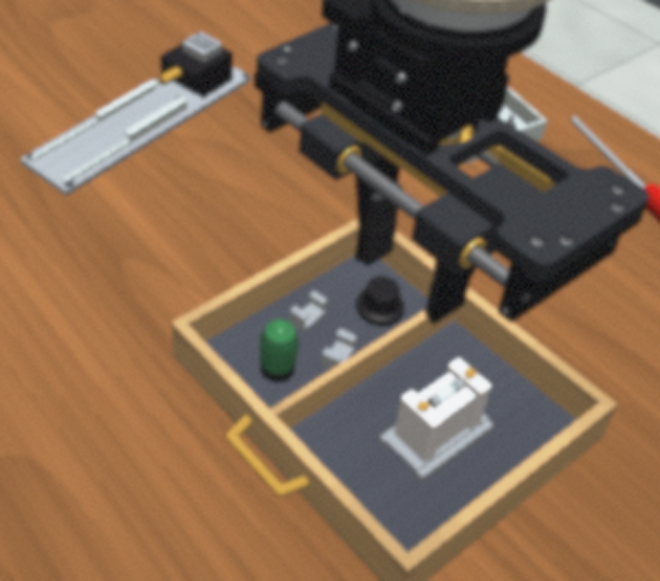

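The holder stands upright on the empty floor, at (260,125) in the wrist picture. The other parts are undisturbed, and the gripper is well clear at z = 0.20. I'll let the arm settle and hand in.

servo_tool --commands '[{"dx": 0, "dy": 0, "dz": 0, "yaw": 0, "grip": 0.5}, {"dx": 0, "dy": 0, "dz": 0, "yaw": 0, "grip": 0.5}, {"dx": 0, "dy": 0, "dz": 0, "yaw": 0, "grip": 0.5}]'

```text
time_s: 25.6
tcp_pos: [0.4761, -0.2419, 0.1972]
tcp_rot: [0.509, 0.49, 0.51, -0.49]
wrist_force: [0.3, 0.1, 0.0]
gripper_width: 0.492
```

```bash
python3 - <<'E'
from h import *
rep(); print(order.job_done())
E
```

```text
t 25.6 rail xy mm [-151.6 -403.1] z 0.1972 F along/lat/z 0.3 0.1 0.0 w 0.49235436781789665
the job is handed in; nothing more can be done
None
```

The job is done and handed in at about 26 s. The holder clicked in and stayed with the hand off. It sprang back when I pressed the tab, and it now stands upright in the empty side of the drawer.

- **Click:** I slid the holder in at about 4–5 N until it met the buffers (9.6 N at most). A gentle pull back was resisted at about 5 N. With the gripper open it stayed put.
- **Release:** I pressed the tab fully down (17 N at most, at the bottom of its travel). The holder sprang back about 19 mm.
- **Set-down:** I drew it out past the lips, lifted it and lowered it until I felt the floor (about 5 N).
- **Last pictures:** They show the holder upright near the middle of the empty side. The knob, valve and clips lie where they were, and the gripper was about 0.2 m up, touching nothing.

Two readings didn't quite agree. With the holder caught, the picture put the tab 67.6 mm ahead of it instead of 66. That is within my image error, and the pull test and spring-back both confirmed the catch. Contact with the drawer floor also came about 1 mm lower than I had worked out.

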